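# Load the matching sample blank into the die that is set up

## Robot

A 6-joint arm with a two-finger parallel gripper is mounted at the origin on a cart in front of the work surface, level with it; the furniture and walls round the work are solid. World frame = base frame: x ahead of the robot, y to its left, z up, the work surface at z = 0. Lengths are in m, angles in rad, forces in N, time in s.
With the tool pointing down it reaches from about 0.3 to 0.775 m from the base axis. Payload 14.6 kg.
Tool frame: the origin (TCP) lies midway between the tips of the shut fingers; the grasp point (between the pads) lies 19 mm behind it (ctrl.tcp_to_grasp is the z of the grasp point in the tool frame, in m); z points along the fingers, y is the line along which they close (so a half turn about z gives the same grasp; the last joint's range is limited). The gripper opens to 94 mm and grips with 3 to 60 N. Pads are 16 mm wide; open, the fingers measure 119 mm over their backs; the gripper's body (75 mm by 177 mm) begins 78 mm behind the grasp point.
Start: joints at [-1.302, 0.3, 1.521, -0, 1.321, -0.067], TCP at [0.181, -0.519, 0.205] pointing down, gripper open.
Joint ranges: [-3.03, 3.03], [-0.79, 2.21], [0.23, 2.52], [-1.04, 4.18], [0, 3.07], [-2.55, 2.55]. Speed limits (rad/s): [2.22, 2.22, 2.57, 3.14, 3.14, 3.14].

## Interface

Orientations are given as [roll, pitch, yaw] about the fixed x, y, z axes, in that order (R = Rz(yaw) Ry(pitch) Rx(roll)).
In Python, from station import monitor, camera, ctrl gives the robot as it stands.
- The arm moves only by the tool apply_moves, never from a script. Its argument "plan" is one flat list of numbers, 4 for each row, row after row: the shift along the tool's x, y, z in mm, then the turn about the tool's z in rad. In form: [dx, dy, dz, spin, dx, dy, dz, spin, ...]. A call has 1 to 20 rows; each row shifts and turns the commanded pose from where the row before left it, along the tool's axes as they then stand; what a row does not reach is not made up. A row lasts 1/10 s, in which the tool goes at most 50 mm and 8.59 degrees, less where a joint would pass 70% of its speed; a pose out of reach is approached as far as the arm can. A call is refused whole if a number of a shift passes 50 or a number of a turn 0.15, either way. A call with a gripper value outside its range is refused whole. "hand" is the gripper command: -1 is shut, 1 is fully open, values between are in proportion, set as the call begins (left out, the last holds). The fingers move at their own pace and stop on an object; "squeeze" is the grip in N (left out, the last holds). Time passes only in rows, so rows that do not move let the fingers close. It gives the time, the measured TCP pose, the force, the opening and the grip force at its end, in the units of the state.
- monitor.get_obs(): the state, without advancing time (a new reading comes with each control period).
- camera(name): name is "side" or "top" or "wrist"; returns a dict with "image" (480x640x3 uint8, red, green, blue), "range_z" (480x640 float32, m along the optical axis (not along the pixel's ray), 0 where there is no reading), "mtx" (3x3 intrinsics, pixels), "distortion" ([k1, k2, p1, p2, k3] as OpenCV has them; the pictures are not rectified), "rvec" (rotation vector, rad) and "tvec" (3), from world to camera coordinates, as OpenCV has them. Camera axes: x right, y down, z forward; pixel columns grow to the right and rows downward; lengths in m; the calibration is good to about 2 mm. A picture is of the moment at which its call begins.
- ctrl.hand_in(): hands the job in; it is judged then, once.
The state is a dict: "time_s": time; "qpos": joint angles; "joint_vel": joint speeds; "tau": joint torques, N m; "ee_pos": TCP position; "eef_rot": TCP orientation; "force": force on the tool from outside, world axes, zero at the start; "moment": the same for the moment, N m; "grip_width": finger opening in m; "grip_force": force on a finger pad.
Only numpy, scipy, OpenCV 4.12 (cv2) and the standard library are available. Lean on these libraries where they do the work, as an engineer would, in place of code of your own. Each camera call takes 0.05 s, during which the arm holds its last target. There are 200 camera calls.

## Task

One of the two dies has been set up on the round aluminium loading plate with the yellow rim. Take the copper blank whose outline matches that die's cavity and load it: push the spring finger at the edge of the cavity back with the blank, let the blank into the cavity, and press it down gently until it lies flat and fully home on the cavity's floor. Leave the other blank and everything else on the bench where it is.

Things in the scene. Friction and masses are not known exactly. Their poses are not given: they have to be found in the camera images.
- plate: round aluminium loading plate with a yellow rim, 120 mm across and 8 mm high, fixed on the bench; origin at the centre of its underside. The die whose block is centred on it is the one to load; the other die is parked on a square black rubber mat (124 mm, 8 mm high).
- die_round_cavity (a point): Round die, a fixed steel block 80x80x24 mm on an 8 mm support (top face 32 mm above the bench). This point: centre of the mouth of its round cavity, level with the face; z up, x towards the spring finger; the block's centre is 7 mm along +x. Cavity 51.5 mm wide (blank + 1.5), 10 mm deep, flat floor, 1 mm chamfer; a blank fully home stands 2 mm proud.
- die_square_cavity (a point): Square die, a fixed steel block 80x80x24 mm on an 8 mm support (top face 32 mm above the bench). This point: centre of the mouth of its square cavity, level with the face; z up, x towards the spring finger; the block's centre is 7 mm along +x. Cavity 47.5 mm wide (blank + 1.5), 10 mm deep, flat floor, 1 mm chamfer; a blank fully home stands 2 mm proud.
- die_round_tip (a point): Brass spring finger of the round die, 14 mm wide: this point is the middle of its flat front at face level, when free at x = +22 mm from the cavity's centre, 3 mm inside the outline. Front upright and square-edged, from 7 mm below to 6 mm above the face: a blank lowered straight down lands on it. Behind it a blue housing, 10 mm high, 30 wide, from x = +35 mm.
- die_square_tip (a point): Brass spring finger of the square die, 14 mm wide: this point is the middle of its flat front at face level, when free at x = +20 mm from the cavity's centre, 3 mm inside the outline. Front upright and square-edged, from 7 mm below to 6 mm above the face: a blank lowered straight down lands on it. Behind it a blue housing, 10 mm high, 30 wide, from x = +33 mm.
- die_round_finger (a joint): how far the round die's finger is pushed back, 0 to 0.007 m along the cavity's +x; 3.2 N to start, 0.4 N more per mm; springs back when let go. It clamps an inserted blank against the opposite wall: the blank does not sink by itself and needs about 3 to 10 N from above to go down.
- die_square_finger (a joint): how far the square die's finger is pushed back, 0 to 0.007 m along the cavity's +x; 3.2 N to start, 0.4 N more per mm; springs back when let go. It clamps an inserted blank against the opposite wall: the blank does not sink by itself and needs about 3 to 10 N from above to go down.
- blank_round_center (a point): round blank, a disc 50 mm across and 12 mm thick, copper-coloured with a brass-coloured round mark on its flat top, about 0.15 kg, lying flat on the bench. This point is its centre, 6 mm above its underside; z up through its faces.
- blank_square_center (a point): square blank, 46 x 46 mm and 12 mm thick, copper-coloured with a brass-coloured round mark on its flat top, about 0.15 kg, lying flat on the bench. This point is its centre, 6 mm above its underside; z up through its faces, x and y square to its sides.
- petri: closed round culture dish, 91 x 91 x 16 mm, on the bench to the left; origin at the centre of its underside; bystander
- beaker: small clear beaker, 52 mm wide, 62 mm high, standing behind the dies; origin at the centre of its underside; bystander
- forceps: steel forceps, 128 x 13 x 8 mm, lying to the right; origin at the centre of its underside; bystander
- tape_roll: roll of green label tape lying flat, 72 mm wide, 19 mm high, to the right; origin at the centre of its underside; bystander
- cool_block: blue cooling block with many small wells, 78 x 115 x 30 mm, far left; origin at the centre of its underside; bystander
Mind the look-alikes: they are no part of the job. Leave any pink or purple look-alike of the part that bears blank_round_center alone.

How it is judged:
At the end, for the whole second after the job is handed in: The blank that matches the die on the loading plate lies in that die's cavity: its centre within 3 mm of the cavity's axis, flat within 0.05 rad, its underside within 1.5 mm of the cavity floor, at rest and released (((horizontal distance between die_round_cavity and plate below 0.04 m and horizontal distance between blank_round_center and die_round_cavity below 0.003 m and z of blank_round_center in the frame of die_round_cavity below -0.0025 m and angle between the z axis of blank_round_center and the z axis of die_round_cavity, either way round below 0.05 rad and linear speed of blank_round below 0.01 m/s) or (horizontal distance between die_square_cavity and plate below 0.04 m and horizontal distance between blank_square_center and die_square_cavity below 0.003 m and z of blank_square_center in the frame of die_square_cavity below -0.0025 m and angle between the z axis of blank_square_center and the z axis of die_square_cavity, either way round below 0.05 rad and linear speed of blank_square below 0.01 m/s))); the robot touches nothing.
It fails at once if the round blank is forced against a die or its spring finger with more than 50 N (contact force between blank_round and die_round above 50 N or contact force between blank_round and die_square above 50 N).
It fails at once if the round blank is disturbed although its die is not the one on the loading plate (horizontal distance between die_round_cavity and plate above 0.04 m and distance of blank_round_center from where it was at the start of the episode above 0.02 m).
It fails at once if the square blank is forced against a die or its spring finger with more than 50 N (contact force between blank_square and die_round above 50 N or contact force between blank_square and die_square above 50 N).
It fails at once if the square blank is disturbed although its die is not the one on the loading plate (horizontal distance between die_square_cavity and plate above 0.04 m and distance of blank_square_center from where it was at the start of the episode above 0.02 m).
It fails at once if a bystander (dish, beaker, forceps, tape roll, cooling block) is moved by more than 20 mm (distance of any of petri, beaker, forceps, tape_roll, cool_block from where it was at the start of the episode above 0.02 m).
It also fails if it takes over 64 s, if anything falls off the work surface, if the arm or the gripper's body presses on something with over 40 N, if the wrist force passes 120 N, or if a joint passes its speed limit or range.

## Working session

There is one attempt and no reset: what is moved stays moved. The work goes in short steps, Python scripts to look and compute and a tool call to move; the robot and the scene stay as the last step left them, time stands still between calls to the robot, and variables do not carry over. Pictures are saved under pics/ and viewed, at most 10 in all, crops included, and the job is handed in when it is done.

Besides the shell and the picture viewer there is one more tool, called after ">>>" in YAML: its name, and indented under it one key for each argument. apply_moves: Moves the arm, as the interface text tells. Its arguments: {"type":"object","properties":{"plan":{"type":"array","items":{"type":"number"}},"hand":{"type":"number"},"squeeze":{"type":"number"}},"required":["plan"]}

```bash
mkdir -p pics; cat > h.py <<'E'
import numpy as np, cv2
from station import monitor, camera, ctrl
def ray(c,uv):
    R=cv2.Rodrigues(np.array(c["rvec"],float))[0]; t=np.array(c["tvec"],float).ravel()
    n=cv2.undistortPoints(np.array(uv,float).reshape(-1,1,2),np.array(c["mtx"],float),np.array(c["distortion"],float)).reshape(-1,2)
    d=np.c_[n,np.ones(len(n))]@R; return -R.T@t,d
def onz(c,uv,z):
    o,d=ray(c,uv); return o+d*((z-o[2])/d[:,2])[:,None]
def depth(c,uv):
    o,d=ray(c,uv); z=[c["range_z"][int(round(v)),int(round(u))] for u,v in np.reshape(uv,(-1,2))]
    return o+d*np.array(z)[:,None]
def save(c,n,crop=None,s=1):
    im=c["image"][:,:,::-1]
    if crop: u0,v0,u1,v1=crop; im=im[v0:v1,u0:u1]
    cv2.imwrite("pics/"+n,cv2.resize(im,None,fx=s,fy=s,interpolation=cv2.INTER_CUBIC))
E
python3 - <<'E'
from h import *
import pickle
for n in("top","side"):
    c=camera(n); save(c,n+"0.png"); pickle.dump(c,open(n+"0.pkl","wb"))
    print(n,ray(c,[[320,240]]))
print(monitor.get_obs())
E
```

```text
top (array([0.29610556, 0.0702042 , 1.39002764]), array([[ 0.21349253, -0.01535963, -0.97683888]]))
side (array([ 0.25558893, -1.39270334,  0.75664902]), array([[ 0.17212267,  0.88193641, -0.43927065]]))
{'time_s': 0.1, 'qpos': array([-1.30161091e+00,  3.00392690e-01,  1.52148444e+00,  6.12453441e-06,
        1.32069407e+00, -6.66119160e-02]), 'joint_vel': array([-0.00016269, -0.00231269, -0.00147704, -0.00015888, -0.00042362,
       -0.00079682]), 'tau': array([ 1.34997339e-03, -5.32644582e+01, -3.53282332e+01,  7.09121092e-02,
        2.34559318e-02, -8.16697707e-05]), 'ee_pos': array([ 0.18117119, -0.51907181,  0.20497022]), 'eef_rot': array([-3.14061667e+00, -7.10543275e-05,  3.35795783e-01]), 'force': array([-0.01147292,  0.30451882,  0.16438448]), 'moment': array([-0.01063224,  0.03668234, -0.02717978]), 'grip_force': 0.0, 'grip_width': 0.0942824450989582}
```

View pics/top0.png

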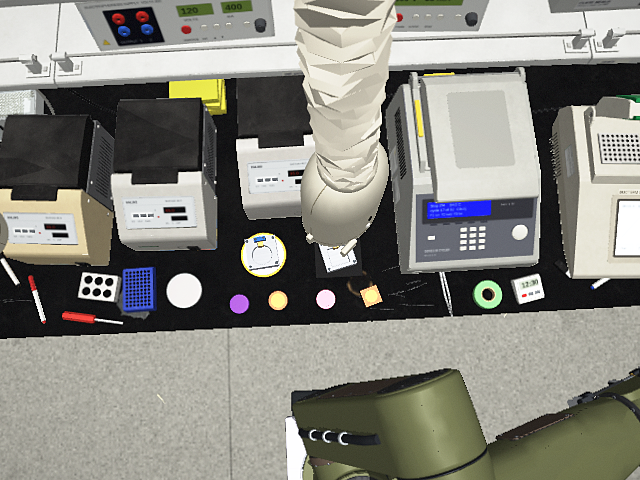

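View pics/side0.png

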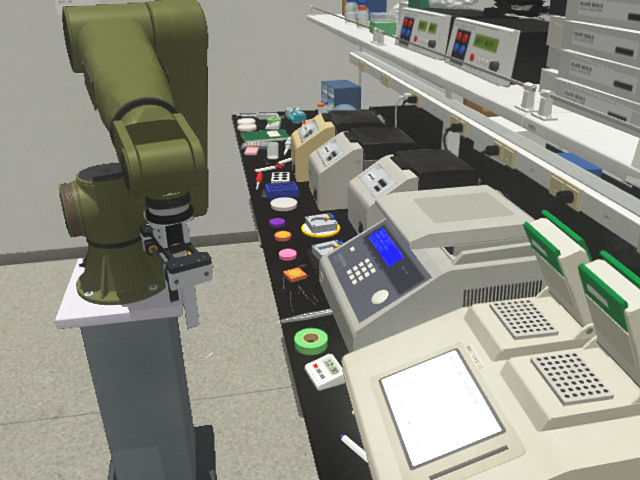

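The top view shows the round-cavity die on the yellow-rimmed plate at (264,254); the parked die is at (338,260), partly under the white hood hose. The side view confirms this layout. Candidates for the round copper blank:
- purple disc (239,303): look-alike
- orange/copper disc with mark (278,300): my choice
- pink disc (326,299): look-alike
- copper square (371,295): the other blank

```bash
python3 - <<'E'
from h import *
import pickle
t=pickle.load(open("top0.pkl","rb")); s=pickle.load(open("side0.pkl","rb"))
save(t,"topcrop.png",(215,220,395,320),4)
for n,c,uv in(("t",t,[[278,300],[239,303],[326,299],[371,295],[264,256],[264,239],[345,190],[330,235],[345,246],[340,262]]),("s",s,[[283,236],[320,229],[294,273]])):
    for p,q in zip(uv,depth(c,uv)): print(n,p,q.round(3))
# hose lowest points: depth map columns 300-390
P=depth(t,[[u,v] for v in range(100,262,2) for u in range(240,400,2)])
m=(P[:,2]>0.1)&(P[:,0]<0.9)
for x in np.arange(.3,.9,.05):
    k=m&(abs(P[:,0]-x)<.025)
    if k.any(): print(round(x,2),k.sum(),"y",P[k,1].min().round(3),P[k,1].max().round(3),"z",P[k,2].min().round(3),P[k,2].max().round(3))
for n,c,r in(("t",t,(270,320,262,294)),("s",s,(226,246,270,296))):
    hsv=cv2.cvtColor(c["image"],cv2.COLOR_RGB2HSV); m=((hsv[...,0]>=5)&(hsv[...,0]<25)&(hsv[...,1]>90)&(hsv[...,2]>120)).astype(np.uint8)
    z=np.zeros_like(m); z[r[0]:r[1],r[2]:r[3]]=m[r[0]:r[1],r[2]:r[3]]
    M=cv2.moments(z,True); uv=[M["m10"]/M["m00"],M["m01"]/M["m00"]]; print(n,M["m00"],uv,onz(c,[uv],.012),depth(c,[uv]))
E
```

```text
t [278, 300] [0.444 0.165 0.013]
t [239, 303] [0.441 0.267 0.014]
t [326, 299] [0.44  0.041 0.013]
t [371, 295] [ 0.444 -0.076  0.012]
t [264, 256] [0.558 0.197 0.029]
t [264, 239] [0.6   0.194 0.043]
t [345, 190] [0.434 0.04  0.954]
t [330, 235] [0.418 0.051 0.855]
t [345, 246] [0.413 0.034 0.816]
t [340, 262] [ 0.533 -0.     0.025]
s [283, 236] [0.444 0.151 0.013]
s [320, 229] [0.559 0.161 0.02 ]
s [294, 273] [ 0.442 -0.072  0.009]
0.3 29 y 0.07 0.07 z 1.39 1.39
0.4 452 y 0.02 0.077 z 0.8 0.934
0.45 2214 y -0.005 0.08 z 0.803 1.115
0.5 13 y -0.003 0.066 z 0.925 0.938
0.65 143 y 0.094 0.236 z 0.1 0.148
0.7 367 y 0.086 0.236 z 0.138 0.185
0.75 427 y -0.161 0.235 z 0.102 0.216
0.8 425 y -0.162 0.23 z 0.101 0.235
0.85 366 y -0.163 0.226 z 0.1 0.234
0.9 167 y -0.165 0.225 z 0.101 0.235
t 135.0 [277.4222222222222, 299.97037037037035] [[0.44390811 0.16700115 0.012     ]] [[0.44345155 0.16670214 0.01625672]]
s 142.0 [282.19718309859155, 235.40140845070422] [[0.44279136 0.15723748 0.012     ]] [[0.44342544 0.16248733 0.00947778]]
```

View pics/topcrop.png

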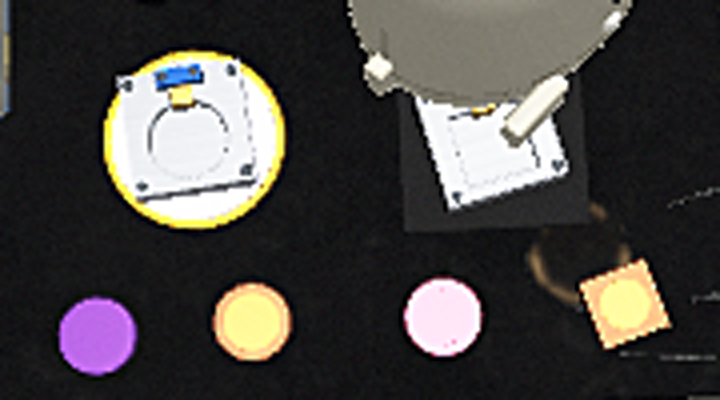

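The crop confirms the choice: a copper disc with a brass round mark, about crop (252,321), beside the plain purple and pink discs. The die on the plate has a round cavity with its brass finger at crop (181,92). Next I check arm clearance to the overhead hose (z≥0.8).

```bash
python3 - <<'E'
from h import *
import pickle
for n in("top","side"):
    c=pickle.load(open(n+"0.pkl","rb"))
    g=[[u,v] for v in range(0,480,3) for u in range(0,640,3)]
    P=depth(c,g); P=P[(P[:,2]>.3)&(P[:,2]<1.3)&(P[:,1]<-0.02)&(P[:,0]<.5)&(np.hypot(P[:,0],P[:,1])<.7)]
    r=np.hypot(P[:,0],P[:,1])
    for z in np.arange(.3,1.3,.1):
        k=abs(P[:,2]-z)<.05
        if k.any(): print(n,z.round(2),k.sum(),r[k].max().round(3))
E
```

```text
top 0.3 48 0.626
top 0.4 9 0.527
top 0.5 173 0.533
top 0.6 1037 0.459
top 0.7 1026 0.291
side 0.3 305 0.639
side 0.4 335 0.587
side 0.5 957 0.595
side 0.6 997 0.462
side 0.7 374 0.29
```

>>> apply_moves:
  plan: [28, -31, 0, 0, 28, -31, 0, 0, 28, -31, 0, 0, 28, -31, 0, 0, 28, -31, 0, 0, 28, -31, 0, 0, 28, -31, 0, 0, 28, -31, 0, 0, 28, -31, 0, 0, 28, -31, 0, 0, 28, -31, 0, 0, 28, -31, 0, 0, 28, -31, 0, 0, 28, -31, 0, 0, 28, -31, 0, 0, 28, -31, 0, 0, 28, -31, 0, 0, 28, -31, 0, 0, 0, 0, 0, 0]

```text
time_s: 2.0
ee_pos: [0.4737, 0.1769, 0.2046]
eef_rot: [-3.141, 0.001, 0.339]
force: [-0.6, -0.8, 0.6]
grip_width: 0.0943
grip_force: 0.0
```

```bash
python3 - <<'E'
from h import *
import pickle
c=camera("wrist"); save(c,"w1.png"); pickle.dump(c,open("w1.pkl","wb"))
print(ray(c,[[320,240]])); o=monitor.get_obs(); print(o["ee_pos"],o["eef_rot"],o["time_s"])
E
```

```text
(array([0.54952642, 0.20476207, 0.38300688]), array([[-0.25042187, -0.08925207, -0.96407586]]))
[0.47313335 0.1750789  0.20461975] [-3.14150642e+00  1.49658550e-03  3.38536274e-01] 2.05
```

View pics/w1.png

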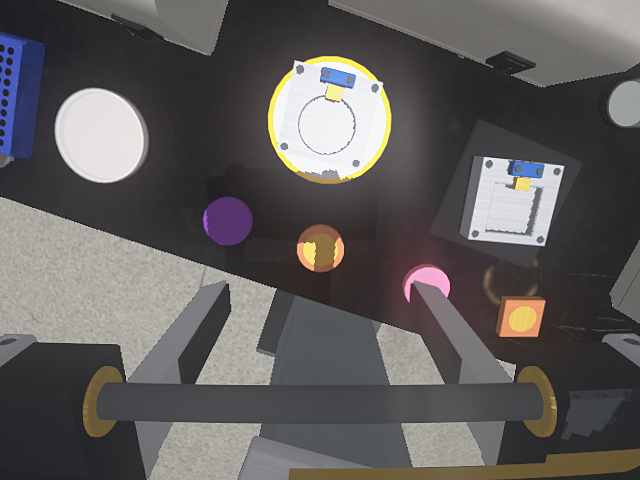

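The wrist view shows the round die at (330,118), the copper blank at (320,248), its look-alikes at (228,221) and (427,287), and the fingers framing the bottom.

```bash
cat > meas.py <<'E'
from h import *
def orange(c,roi):
    u0,v0,u1,v1=roi; hsv=cv2.cvtColor(c["image"],cv2.COLOR_RGB2HSV)
    m=((hsv[...,0]>=5)&(hsv[...,0]<30)&(hsv[...,1]>90)&(hsv[...,2]>50)).astype(np.uint8); z=np.zeros_like(m); z[v0:v1,u0:u1]=m[v0:v1,u0:u1]
    return z
def hull(z):
    cs=cv2.findContours(z,cv2.RETR_EXTERNAL,cv2.CHAIN_APPROX_NONE)[0]
    return cv2.convexHull(max(cs,key=cv2.contourArea)).reshape(-1,2)
def circ(P):
    (x,y),r=cv2.minEnclosingCircle(P[:,:2].astype(np.float32))
    A=np.c_[2*P[:,:2],np.ones(len(P))]; s=np.linalg.lstsq(A,(P[:,:2]**2).sum(1),rcond=None)[0]
    return s[:2].round(4),np.sqrt(s[2]+s[0]**2+s[1]**2).round(4),(round(x,4),round(y,4),round(r,4))
E
python3 - <<'E'
from meas import *
import pickle
c=pickle.load(open("w1.pkl","rb"))
h=hull(orange(c,(290,215,352,280))); print("blank",h.min(0),h.max(0),circ(onz(c,h,.012)))
for p in ([310,250],[322,235],[333,250]): print(depth(c,[p]).round(4))
hsv=cv2.cvtColor(c["image"],cv2.COLOR_RGB2HSV)
# die by depth
g=[[u,v] for v in range(55,190) for u in range(265,395)]; P=depth(c,g); P=P[P[:,2]>-.1]
H,e=np.histogram(P[:,2],np.arange(-.005,.06,.002)); print(list(zip(e.round(3),H)))
fl=P[(P[:,2]>.018)&(P[:,2]<.027)]; print(len(fl),np.median(fl,0))
# colours
def blob(n,m,z):
    k=np.zeros(m.shape,np.uint8); k[55:190,265:395]=m[55:190,265:395]
    M=cv2.moments(k,True); uv=[M["m10"]/M["m00"],M["m01"]/M["m00"]]; h=hull(k); b=cv2.minAreaRect(h)
    print(n,M["m00"],uv,onz(c,[uv],z),depth(c,[uv]),"\n",onz(c,cv2.boxPoints(b),z)[:,:2].round(4).tolist())
H_,S,V=hsv[...,0],hsv[...,1],hsv[...,2]
blob("blue",(H_>95)&(H_<125)&(S>120),.042)
br=(H_>15)&(H_<30)&(S>80); br=br.astype(np.uint8); br[:, :322]=0; br[:, 346:]=0; br[:78]=0;br[105:]=0
blob("brass",br>0,.038)
save(c,"w1c.png",(262,50,400,190),4.2)
E
```

```text
blank [297 224] [343 272] (array([0.4446, 0.1673]), np.float64(0.0257), (0.4446, 0.1672, 0.0265))
[[0.4396 0.1767 0.0123]]
[[0.4588 0.1702 0.0116]]
[[0.4474 0.154  0.0116]]
[(np.float64(-0.005), np.int64(50)), (np.float64(-0.003), np.int64(2850)), (np.float64(-0.001), np.int64(2147)), (np.float64(0.001), np.int64(22)), (np.float64(0.003), np.int64(8)), (np.float64(0.005), np.int64(1264)), (np.float64(0.007), np.int64(2769)), (np.float64(0.009), np.int64(148)), (np.float64(0.011), np.int64(0)), (np.float64(0.013), np.int64(0)), (np.float64(0.015), np.int64(0)), (np.float64(0.017), np.int64(7)), (np.float64(0.019), np.int64(923)), (np.float64(0.021), np.int64(1469)), (np.float64(0.023), np.int64(59)), (np.float64(0.025), np.int64(27)), (np.float64(0.027), np.int64(41)), (np.float64(0.029), np.int64(1891)), (np.float64(0.031), np.int64(3012)), (np.float64(0.033), np.int64(63)), (np.float64(0.035), np.int64(117)), (np.float64(0.037), np.int64(147)), (np.float64(0.039), np.int64(178)), (np.float64(0.041), np.int64(262)), (np.float64(0.043), np.int64(31)), (np.float64(0.045), np.int64(0)), (np.float64(0.047), np.int64(0)), (np.float64(0.049), np.int64(0)), (np.float64(0.051), np.int64(0)), (np.float64(0.053), np.int64(0)), (np.float64(0.055), np.int64(0)), (np.float64(0.057), np.int64(0))]
2485 [0.56249601 0.20280185 0.02125093]
blue 336.0 [337.4315476190476, 76.6547619047619] [[0.6024102  0.20742968 0.042     ]] [[0.6023295  0.2074256  0.04252043]] 
 [[0.5958, 0.2215], [0.6059, 0.2223], [0.6091, 0.1936], [0.599, 0.1926]]
brass 197.0 [334.16243654822335, 92.04568527918782] [[0.59019405 0.20580574 0.038     ]] [[0.59040009 0.20581103 0.0362521 ]] 
 [[0.5832, 0.2121], [0.595, 0.2131], [0.5965, 0.1998], [0.5847, 0.1986]]
```

View pics/w1c.png

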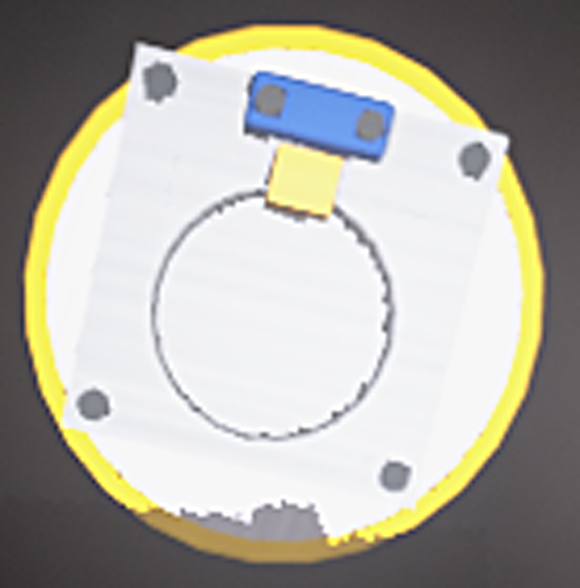

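The crop shows the block corners at about (135,43), (508,133) and (70,430), the cavity centred near (272,313), and the finger front at (300,213). I'll fit the pose from these.

```bash
cat >> meas.py <<'E'
def die(c,roi,v=True):
    u0,v0,u1,v1=roi; gray=cv2.cvtColor(c["image"],cv2.COLOR_RGB2GRAY)
    Z=np.zeros(gray.shape); g=np.array([[u,w] for w in range(v0,v1) for u in range(u0,u1)]); P=depth(c,g); Z[g[:,1],g[:,0]]=P[:,2]
    top=((Z>.0285)&(Z<.05)).astype(np.uint8); h=hull(top); W=onz(c,h,.032)
    b=cv2.minAreaRect((W[:,:2]*1000).astype(np.float32)); a=np.radians(b[2]); a=(a+np.pi/4)%(np.pi/2)-np.pi/4
    cen=np.array(b[0])/1000; cav=cen-.007*np.array([np.cos(a),np.sin(a)])
    # rim: boundary of the hole at face level
    hole=((Z>.01)&(Z<.027)).astype(np.uint8); k=cv2.connectedComponentsWithStats(hole); i=1+np.argmax(k[2][1:,4]); hh=(k[1]==i).astype(np.uint8)
    ct=max(cv2.findContours(hh,cv2.RETR_EXTERNAL,cv2.CHAIN_APPROX_NONE)[0],key=cv2.contourArea).reshape(-1,2)
    w=onz(c,ct,.032)
    loc=(w[:,:2]-cav)@np.array([[np.cos(a),-np.sin(a)],[np.sin(a),np.cos(a)]])
    ff=~((loc[:,0]>10)&(abs(loc[:,1])<12))
    q=circ(w[ff])
    print("block",cen.round(4),b[1],"yaw",a.round(4),"cav from block",cav.round(4),"rim",q[:2])
    return cav,a,q[0]
E
python3 - <<'E'
from meas import *
import pickle
c=pickle.load(open("w1.pkl","rb")); die(c,(265,55,395,190))
t=pickle.load(open("top0.pkl","rb")); die(t,(238,230,290,280))
E
```

```text
block [0.5697 0.2038] (80.77510070800781, 80.61331939697266) yaw 0.11 cav from block [0.5627 0.203 ] rim (array([0.5616, 0.2029]), np.float64(0.0246))
block [0.5699 0.2034] (83.19194030761719, 80.59368133544922) yaw 0.1161 cav from block [0.563  0.2026] rim (array([0.5616, 0.2028]), np.float64(0.0233))
```

>>> apply_moves:
  plan: [0, 0, 0, 0.115, 0, 0, 0, 0.114, -15, 2, 10, 0, -14, 3, 20, 0, 0, 0, 30, 0, 0, 0, 30, 0, 0, 0, 30, 0, 0, 0, 20, 0, 0, 0, 0, 0, 0, 0, 0, 0, 0, 0, 0, 0]

```text
time_s: 3.15
ee_pos: [0.4455, 0.1654, 0.0668]
eef_rot: [-3.141, -0.002, 0.106]
force: [-0.1, -0.0, -1.0]
grip_width: 0.0939
grip_force: 0.0
```

```bash
python3 - <<'E'
from meas import *
import pickle
c=camera("wrist"); save(c,"w2.png"); pickle.dump(c,open("w2.pkl","wb"))
o=monitor.get_obs(); print(o["ee_pos"],o["eef_rot"],o["time_s"],o["qpos"])
z=orange(c,(200,150,440,430)); h=hull(z); print(h.min(0),h.max(0),circ(onz(c,h,.012)))
E
```

```text
[0.44552106 0.16553423 0.06675346] [-3.14124291e+00 -2.06300204e-03  1.06549209e-01] 3.2 [ 2.78665685e-01  3.07617060e-01  1.86799915e+00 -1.06521310e-05
  9.63884026e-01  1.74291851e+00]
[281 226] [355 300] (array([0.4449, 0.1675]), np.float64(0.0254), (0.4451, 0.1675, 0.0263))
```

View pics/w2.png

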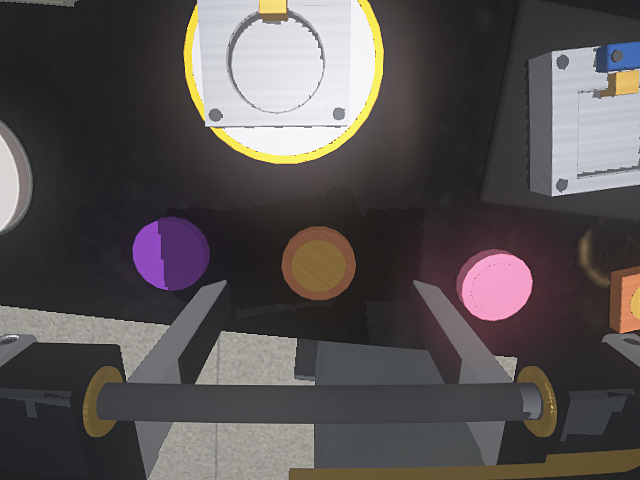

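The blank at (319,263) sits centred between the open fingers, with purple and pink well outside.

>>> apply_moves:
  plan: [-0.6, -2, 15, 0, 0, 0, 15, 0, 0, 0, 15, 0, 0, 0, 10, 0, 0, 0, 5.5, 0, 0, 0, 0, 0, 0, 0, 0, 0]

```text
time_s: 3.9
ee_pos: [0.4445, 0.1676, 0.0055]
eef_rot: [-3.141, -0.001, 0.107]
force: [0.0, -0.0, -0.5]
grip_width: 0.0941
grip_force: 0.0
```

>>> apply_moves:
  plan: [0, 0, 0, 0, 0, 0, 0, 0, 0, 0, 0, 0, 0, 0, 0, 0, 0, 0, 0, 0, 0, 0, 0, 0, 0, 0, 0, 0, 0, 0, 0, 0, 0, 0, 0, 0, 0, 0, 0, 0]
  hand: -1
  squeeze: 35

```text
time_s: 4.9
ee_pos: [0.4441, 0.1675, 0.005]
eef_rot: [3.142, -0.0, 0.107]
force: [-0.4, -0.7, 1.5]
grip_width: 0.0489
grip_force: 35.0
```

>>> apply_moves:
  plan: [0, 0, -10, 0, 0, 0, -20, 0, 0, 0, -25, 0, 10, -2.5, 0, 0, 25, -5, 0, 0, 25, -5, 0, 0, 25, -5, 0, 0, 20, -4, 0, 0, 10, -1, 0, 0, 0, 0, 0, 0, 0, 0, 0, 0, 0, 0, 0, 0]

```text
time_s: 6.1
ee_pos: [0.5555, 0.202, 0.0597]
eef_rot: [3.142, 0.001, 0.107]
force: [-0.2, 0.2, -0.5]
grip_width: 0.0491
grip_force: 35.0
```

```bash
python3 - <<'E'
from meas import *
import pickle
c=camera("wrist"); save(c,"w3.png"); pickle.dump(c,open("w3.pkl","wb"))
o=monitor.get_obs(); print(o["ee_pos"],o["eef_rot"],o["time_s"],o["grip_width"])
E
```

```text
[0.55557694 0.20204877 0.05983651] [3.14152753e+00 3.48196933e-04 1.06873187e-01] 6.15 0.048863266090641
```

View pics/w3.png

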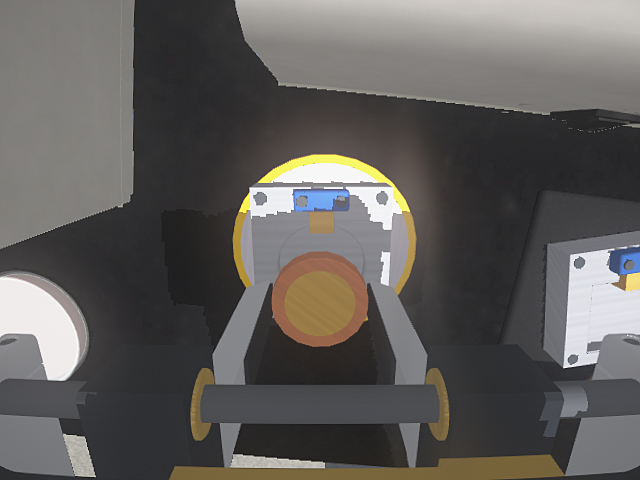

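Blank held flat at (320,299), finger brass at (321,222), housing at (321,200): all aligned on the same column. I'll measure it relative to the die.

```bash
python3 - <<'E'
from meas import *
import pickle
c=pickle.load(open("w3.pkl","rb")); a=.11; R=np.array([[np.cos(a),-np.sin(a)],[np.sin(a),np.cos(a)]]); cav=np.array([.5627,.2029])
# tie camera bias to same picture: blue housing and brass finger, in same frame as w1
hsv=cv2.cvtColor(c["image"],cv2.COLOR_RGB2HSV)
h=hull(orange(c,(268,248,372,352))); P=onz(c,h,.067); q=circ(P); print("blank",h.min(0),h.max(0),q)
print("blank depth",depth(c,[[320,262],[300,300],[320,330],[345,300]]).round(4)[:,2])
print("blank in die mm",((q[0]-cav)@R*1000).round(2))
def mask(m,roi,z,n):
    u0,v0,u1,v1=roi; k=np.zeros(m.shape,np.uint8); k[v0:v1,u0:u1]=m[v0:v1,u0:u1]; h=hull(k); W=onz(c,h,z)
    L=(W[:,:2]-cav)@R*1000; print(n,"x",L[:,0].min().round(2),L[:,0].max().round(2),"y",L[:,1].min().round(2),L[:,1].max().round(2))
mask((hsv[...,0]>95)&(hsv[...,0]<125)&(hsv[...,1]>100),(280,180,360,215),.042,"blue (35.., +-15)")
mask(orange(c,(300,212,345,240))>0,(300,212,345,240),.038,"brass (22.., +-7)")
c=pickle.load(open("w1.pkl","rb")); hsv=cv2.cvtColor(c["image"],cv2.COLOR_RGB2HSV)
mask((hsv[...,0]>95)&(hsv[...,0]<125)&(hsv[...,1]>120),(300,60,370,95),.042,"w1 blue")
mask(orange(c,(322,83,346,105))>0,(322,83,346,105),.038,"w1 brass")
E
```

```text
blank [272 252] [367 346] (array([0.5568, 0.2032]), np.float64(0.0254), (0.557, 0.203, 0.0262))
blank depth [0.0658 0.0663 0.0662 0.0664]
blank in die mm [-5.83  0.95]
blue (35.., +-15) x 35.27 46.45 y -14.12 14.62
brass (22.., +-7) x 22.62 33.92 y -6.46 6.85
w1 blue x 34.91 45.11 y -14.34 14.57
w1 brass x 21.18 33.46 y -6.67 6.89
```

>>> apply_moves:
  plan: [0, 0.4, 7, 0, 0, 0, 7, 0, 0, 0, 5, 0, 0, 0, 2, 0, 0, 0, 0, 0, 0, 0, 0, 0]

```text
time_s: 6.75
ee_pos: [0.5562, 0.2018, 0.0391]
eef_rot: [-3.142, -0.0, 0.107]
force: [0.1, 0.2, -0.4]
grip_width: 0.0492
grip_force: 35.0
```

```bash
python3 - <<'E'
from meas import *
import pickle
c=camera("wrist"); pickle.dump(c,open("w4.pkl","wb"))
o=monitor.get_obs(); print(o["ee_pos"],o["eef_rot"],o["time_s"],o["force"])
a=.11; R=np.array([[np.cos(a),-np.sin(a)],[np.sin(a),np.cos(a)]]); cav=np.array([.5627,.2029])
hsv=cv2.cvtColor(c["image"],cv2.COLOR_RGB2HSV); zt=o["ee_pos"][2]+.0068
h=hull(orange(c,(268,248,372,352))); P=onz(c,h,zt); q=circ(P); print("blank",h.min(0),h.max(0),q)
print("blank in die mm",((q[0]-cav)@R*1000).round(2), depth(c,[[300,300],[320,330],[345,300]]).round(4)[:,2])
m=(hsv[...,0]>95)&(hsv[...,0]<125)&(hsv[...,1]>100); k=np.zeros(m.shape,np.uint8); k[150:250,270:370]=m[150:250,270:370]; h=hull(k)
L=(onz(c,h,.042)[:,:2]-cav)@R*1000; print("blue",h.min(0),h.max(0),L.min(0),L.max(0))
save(c,"w4.png",(220,150,420,350),3)
E
```

```text
[0.55622165 0.20177625 0.0391486 ] [-3.14152521e+00 -3.66890355e-04  1.06801438e-01] 6.8 [ 0.27380631 -0.47604045 -1.54787946]
blank [272 252] [370 346] (array([0.5552, 0.2019]), np.float64(0.0272), (0.5547, 0.2006, 0.0296))
blank in die mm [-7.56 -0.17] [0.0455 0.0456 0.0462]
blue [290 198] [351 219] [ 35.93824919 -14.39103287] [46.15434375 14.79495542]
```

View pics/w4.png

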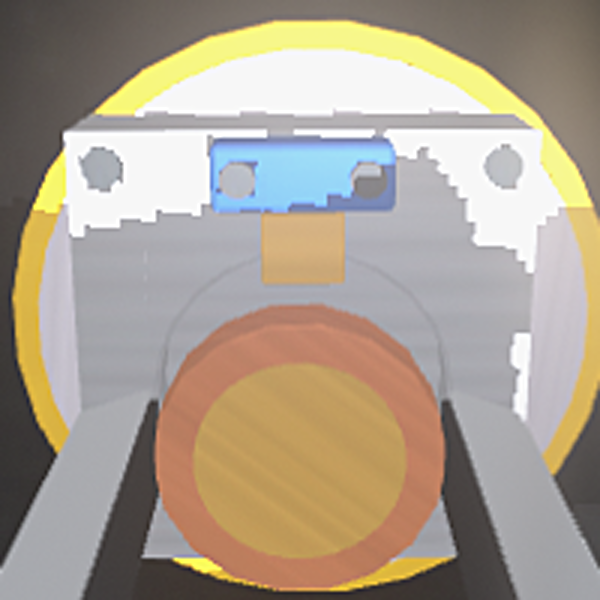

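In the crop the blank spans columns 156–444 and the finger 262–345, so the blank is about 0.5 mm to the +y side. I'll nudge it and advance towards the finger.

>>> apply_moves:
  plan: [1, 0.4, 0, 0, 1, 0, 0, 0, 0, 0, 0, 0, 0, 0, 0, 0]

```text
time_s: 7.2
ee_pos: [0.5581, 0.2015, 0.039]
eef_rot: [-3.142, -0.0, 0.107]
force: [0.1, -0.8, -0.8]
grip_width: 0.0488
grip_force: 35.0
```

>>> apply_moves:
  plan: [0.5, 0, 0, 0, 0.5, 0, 0, 0, 0, 0, 0, 0, 0, 0, 0, 0]

```text
time_s: 7.6
ee_pos: [0.5591, 0.2017, 0.0389]
eef_rot: [-3.142, 0.0, 0.107]
force: [-0.0, -0.4, -2.4]
grip_width: 0.0488
grip_force: 35.0
```

>>> apply_moves:
  plan: [0.5, 0, 0, 0, 0.5, 0, 0, 0, 0, 0, 0, 0, 0, 0, 0, 0]

```text
time_s: 8.0
ee_pos: [0.5601, 0.2018, 0.0389]
eef_rot: [3.142, 0.0, 0.107]
force: [-0.1, -0.3, -1.5]
grip_width: 0.0486
grip_force: 35.0
```

>>> apply_moves:
  plan: [0.5, 0, 0, 0, 0.5, 0, 0, 0, 0, 0, 0, 0, 0, 0, 0, 0]

```text
time_s: 8.4
ee_pos: [0.5609, 0.2019, 0.0389]
eef_rot: [3.142, 0.001, 0.107]
force: [-3.6, 0.8, 0.1]
grip_width: 0.049
grip_force: 35.0
```

>>> apply_moves:
  plan: [0.5, 0, 0, 0, 0.5, 0, 0, 0, 0.5, 0, 0, 0, 0.5, 0, 0, 0, 0.5, 0, 0, 0, 0, 0, 0, 0, 0, 0, 0, 0]

```text
time_s: 9.1
ee_pos: [0.5635, 0.2021, 0.0389]
eef_rot: [3.142, 0.0, 0.107]
force: [-5.2, -0.9, -0.8]
grip_width: 0.0492
grip_force: 35.0
```

```bash
python3 - <<'E'
from meas import *
c=camera("wrist")
o=monitor.get_obs(); print(o["ee_pos"],o["time_s"],o["force"],c["mtx"][0])
save(c,"w5.png",(220,150,420,350),3)
E
```

```text
[0.563556   0.20212119 0.03893859] 9.15 [-5.04152959 -0.92430765 -0.40471466] [371.92963451   0.         319.43508791]
```

View pics/w5.png

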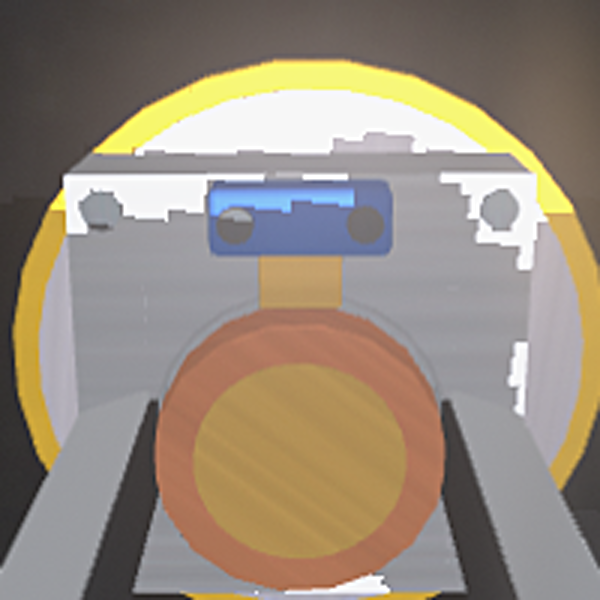

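Blank (156–444), finger (259–342) and housing (208–391) are now all centred at column ~300, and the finger is pushed back. Lowering gently.

>>> apply_moves:
  plan: [0, 0, 0.5, 0, 0, 0, 0.5, 0, 0, 0, 0.5, 0, 0, 0, 0.5, 0, 0, 0, 0, 0, 0, 0, 0, 0]

```text
time_s: 9.75
ee_pos: [0.5636, 0.2021, 0.0369]
eef_rot: [3.142, 0.0, 0.107]
force: [-4.7, -1.0, 0.5]
grip_width: 0.049
grip_force: 35.0
```

>>> apply_moves:
  plan: [0, 0, 0.5, 0, 0, 0, 0.5, 0, 0, 0, 0, 0, 0, 0, 0, 0]

```text
time_s: 10.15
ee_pos: [0.5636, 0.2021, 0.0359]
eef_rot: [-3.142, 0.0, 0.107]
force: [-5.1, -0.5, 0.9]
grip_width: 0.0486
grip_force: 35.0
```

>>> apply_moves:
  plan: [0, 0, 0.5, 0, 0, 0, 0.5, 0, 0, 0, 0, 0, 0, 0, 0, 0]

```text
time_s: 10.55
ee_pos: [0.5636, 0.2021, 0.0349]
eef_rot: [-3.142, 0.0, 0.107]
force: [-4.4, -0.6, 1.1]
grip_width: 0.0488
grip_force: 35.0
```

>>> apply_moves:
  plan: [0, 0, 0.4, 0, 0, 0, 0.4, 0, 0, 0, 0, 0, 0, 0, 0, 0]

```text
time_s: 10.95
ee_pos: [0.5636, 0.2021, 0.0341]
eef_rot: [-3.142, 0.0, 0.107]
force: [-4.9, -0.1, 1.5]
grip_width: 0.0487
grip_force: 35.0
```

>>> apply_moves:
  plan: [0, 0, 0.4, 0, 0, 0, 0.4, 0, -0.3, 0, 0, 0, 0, 0, 0, 0, 0, 0, 0, 0]

```text
time_s: 11.45
ee_pos: [0.5633, 0.2021, 0.0333]
eef_rot: [-3.142, -0.0, 0.107]
force: [-4.1, -0.8, 1.5]
grip_width: 0.0489
grip_force: 35.0
```

>>> apply_moves:
  plan: [0, 0, 0, 0, 0, 0, 0, 0, 0, 0, 0, 0, 0, 0, 0, 0, 0, 0, 0, 0, 0, 0, 0, 0]
  hand: 0.4

```text
time_s: 12.05
ee_pos: [0.5634, 0.2021, 0.0334]
eef_rot: [-3.142, -0.0, 0.107]
force: [-0.1, 0.1, 1.1]
grip_width: 0.0656
grip_force: 0.0
```

>>> apply_moves:
  plan: [0, 0, -10, 0, 0, 0, -15, 0, 0, 0, -15, 0, 0, 0, 0, 0]

```text
time_s: 12.45
ee_pos: [0.5646, 0.2025, 0.0766]
eef_rot: [-3.141, -0.005, 0.107]
force: [-0.6, 0.7, 0.6]
grip_width: 0.0656
grip_force: 0.0
```

```bash
python3 - <<'E'
from meas import *
import pickle
c=camera("wrist"); o=monitor.get_obs(); print(o["ee_pos"],o["time_s"],o["force"],o["grip_width"])
save(c,"w6.png",(220,150,420,350),3)
h=hull(orange(c,(262,225,378,352)))
print(h.min(0),h.max(0)); g=[[u,v] for u in range(290,352,10) for v in range(250,330,10)]
D=depth(c,g); A=np.c_[D[:,:2]-D[:,:2].mean(0),np.ones(len(D))]; s=np.linalg.lstsq(A,D[:,2],rcond=None)[0]; print("slope,z",s,np.abs(D[:,2]-A@s).max(),np.median(D,0)); pickle.dump(c,open("w6.pkl","wb"))
E
```

```text
[0.5640173  0.20232267 0.07511119] 12.5 [ 0.09330259  0.95738684 -0.51486506] 0.06585444164571254
[281 225] [359 313]
slope,z [0.42878025 0.03679851 0.03486159] 0.011654133470278154 [0.55680966 0.20258175 0.03944419]
```

View pics/w6.png

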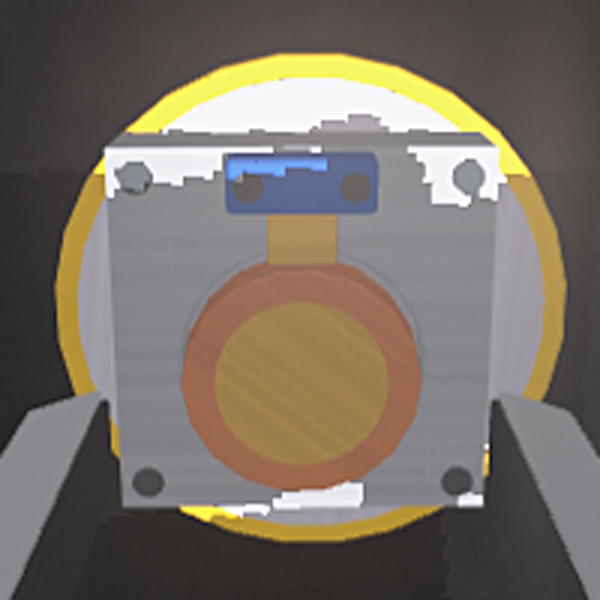

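The crop shows the released blank upright in the cavity mouth at (302,374), behind the pushed-back finger, with the fingers clear. I'll check flatness numerically and shut the fingers for pressing.

```bash
cat > flat.py <<'E'
from meas import *
def flat(c,u=320.5,v=273,r=30):
    g=np.array([[a,b] for a in range(280,362,2) for b in range(230,320,2) if np.hypot(a-u,b-v)<r]); D=depth(c,g)
    med=np.median(D[:,2]); D=D[abs(D[:,2]-med)<.004]
    A=np.c_[D[:,:2]-D[:,:2].mean(0),np.ones(len(D))]; s=np.linalg.lstsq(A,D[:,2],rcond=None)[0]
    print("top slope,z",s.round(4),"resid",(D[:,2]-A@s).std().round(5),len(D),len(g))
E
python3 -c "
from flat import *
import pickle
flat(pickle.load(open('w6.pkl','rb')))"
```

```text
top slope,z [ 0.0207 -0.0032  0.0398] resid 0.00064 708 710
```

>>> apply_moves:
  plan: [-0.5, 0, 0, 0, 0, 0, 0, 0, 0, 0, 0, 0, 0, 0, 0, 0, 0, 0, 0, 0, 0, 0, 0, 0, 0, 0, 0, 0, 0, 0, 0, 0, 0, 0, 0, 0, 0, 0, 0, 0, 0, 0, 0, 0, 0, 0, 0, 0]
  hand: -1
  squeeze: 20

```text
time_s: 13.7
ee_pos: [0.5628, 0.2021, 0.0734]
eef_rot: [-3.142, -0.0, 0.107]
force: [-1.1, -0.4, -0.0]
grip_width: 0.0009
grip_force: 0.0
```

>>> apply_moves:
  plan: [0, 0, 10, 0, 0, 0, 10, 0, 0, 0, 7, 0, 0, 0, 4, 0, 0, 0, 0, 0, 0, 0, 0, 0]

```text
time_s: 14.3
ee_pos: [0.5629, 0.2021, 0.0424]
eef_rot: [-3.142, -0.0, 0.107]
force: [0.2, 0.0, 0.2]
grip_width: 0.0006
grip_force: 0.0
```

>>> apply_moves:
  plan: [0, 0, 0.5, 0, 0, 0, 0.5, 0, 0, 0, 0.5, 0, 0, 0, 0.5, 0, 0, 0, 0, 0, 0, 0, 0, 0]

```text
time_s: 14.9
ee_pos: [0.5629, 0.202, 0.0405]
eef_rot: [-3.142, -0.0, 0.107]
force: [0.7, -0.2, 1.2]
grip_width: 0.0003
grip_force: 0.7
```

>>> apply_moves:
  plan: [0, 0, 0.5, 0, 0, 0, 0.5, 0, 0, 0, 0, 0, 0, 0, 0, 0]

```text
time_s: 15.3
ee_pos: [0.5629, 0.202, 0.0395]
eef_rot: [-3.142, -0.0, 0.107]
force: [0.7, -0.5, 3.3]
grip_width: 0.0007
grip_force: 1.4
```

>>> apply_moves:
  plan: [0, 0, 0.5, 0, 0, 0, 0.5, 0, 0, 0, 0, 0, 0, 0, 0, 0]

```text
time_s: 15.7
ee_pos: [0.5629, 0.202, 0.0384]
eef_rot: [-3.142, -0.0, 0.107]
force: [1.9, -0.5, 3.6]
grip_width: 0.0005
grip_force: 1.6
```

Sinking at ~3.5 N, as expected.

>>> apply_moves:
  plan: [0, 0, 0.5, 0, 0, 0, 0.5, 0, 0, 0, 0.5, 0, 0, 0, 0, 0, 0, 0, 0, 0]

```text
time_s: 16.2
ee_pos: [0.5628, 0.2021, 0.0368]
eef_rot: [-3.142, -0.0, 0.107]
force: [3.1, -1.3, 3.3]
grip_width: 0.0003
grip_force: 1.8
```

>>> apply_moves:
  plan: [0, 0, 0.5, 0, 0, 0, 0.5, 0, 0, 0, 0.5, 0, 0, 0, 0, 0, 0, 0, 0, 0]

```text
time_s: 16.7
ee_pos: [0.5627, 0.2021, 0.0353]
eef_rot: [-3.142, 0.0, 0.107]
force: [1.9, -1.3, 4.4]
grip_width: 0.0003
grip_force: 1.7
```

>>> apply_moves:
  plan: [0, 0, 0.5, 0, 0, 0, 0, 0, 0, 0, 0, 0]

```text
time_s: 17.0
ee_pos: [0.5627, 0.2021, 0.0348]
eef_rot: [-3.142, 0.0, 0.107]
force: [1.6, -1.1, 2.6]
grip_width: 0.0005
grip_force: 1.5
```

>>> apply_moves:
  plan: [0, 0, 0.5, 0, 0, 0, 0, 0, 0, 0, 0, 0]

```text
time_s: 17.3
ee_pos: [0.5627, 0.2021, 0.0343]
eef_rot: [-3.141, 0.0, 0.107]
force: [1.3, 0.6, 3.7]
grip_width: 0.0006
grip_force: 1.8
```

>>> apply_moves:
  plan: [0, 0, 0.4, 0, 0, 0, 0, 0, 0, 0, 0, 0]

```text
time_s: 17.6
ee_pos: [0.5627, 0.2021, 0.0343]
eef_rot: [-3.141, 0.0, 0.107]
force: [-0.3, 0.7, 6.9]
grip_width: 0.0002
grip_force: 3.9
```

>>> apply_moves:
  plan: [0, 0, 0.3, 0, 0, 0, 0, 0, 0, 0, 0, 0]

```text
time_s: 17.9
ee_pos: [0.5628, 0.2021, 0.0343]
eef_rot: [-3.141, -0.0, 0.107]
force: [-1.8, -0.6, 11.4]
grip_width: 0.0002
grip_force: 5.3
```

It bottomed at 0.0343 (0.034 expected) and the force rose to 11 N. Lifting and checking flatness and position.

>>> apply_moves:
  plan: [0, 0, -5, 0, 0, 0, -15, 0, 0, 0, -20, 0, 0, 0, 0, 0, 0, 0, 0, 0, 0, 0, 0, 0, 0, 0, 0, 0, 0, 0, 0, 0, 0, 0, 0, 0]
  hand: 0.6

```text
time_s: 18.8
ee_pos: [0.5626, 0.202, 0.0733]
eef_rot: [3.141, 0.001, 0.107]
force: [0.4, -0.5, 1.0]
grip_width: 0.0688
grip_force: 0.0
```

```bash
python3 - <<'E'
from flat import *
c=camera("wrist"); o=monitor.get_obs(); print(o["ee_pos"],o["time_s"],o["force"],o["grip_width"])
flat(c,320.5,273,28)
g=np.array([[u,v] for u in (262,264,266,376,378,380) for v in (250,270,290)]); print("face z",np.median(depth(c,g)[:,2]))
h=hull(orange(c,(262,240,378,318))); print(h.min(0),h.max(0)); q=circ(onz(c,h,.034)); print(q, die(c,(240,190,400,325)))
E
```

```text
[0.56268947 0.20201632 0.07339223] 18.85 [-0.88282575  0.14556496 -0.5038765 ] 0.0729288747991302
top slope,z [0.0134 0.0003 0.0335] resid 0.00064 620 622
face z 0.03112435572880831
[281 240] [359 307]
block [0.57   0.2038] (79.98467254638672, 79.9224853515625) yaw 0.1109 cav from block [0.563 0.203] rim (array([0.605 , 0.2074]), np.float64(0.023))
(array([0.5628, 0.2032]), np.float64(0.0248), (0.5629, 0.2031, 0.0253)) (array([0.5630423 , 0.20304688]), np.float64(0.11094431992360998), array([0.605 , 0.2074]))
```

```bash
python3 -c "
from station import ctrl
print(ctrl.hand_in())"
```

```text
the job is handed in; nothing more can be done
None
```

I loaded the round copper blank into the round die on the yellow-rimmed plate and handed the job in at about 19 s. My last check had it flat (slope about 0.013 rad), about 2.4 mm proud of the face (2 mm expected) and within 0.3 mm of the cavity centre. I deliberately moved nothing else; the judge returned no verdict.

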